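# Ease the sagging bolt of the lens cage over its bent keeper and hold the gate ajar

## Task

Open the mesh gate of the lens cage and hold it ajar for me: its barrel bolt sags on one loose screw, so the notch behind its nose hangs over the bent-up lip of the keeper; lift the knob as you pull, draw the bolt back clear of the keeper, then swing the gate out by about a hand's width (some 100 mm at its free edge). The hinges are sprung, so do not let go: finish standing still with the gripper holding the gate there. Leave everything else on the bench and on the cage roof where it is.

Things in the scene. Friction and masses are not known exactly. Their poses are not given: they have to be found in the camera images.
- gate_swing (a joint): swing of the mesh gate in rad: 0 = shut, grows as its free edge comes outward, away from the cage. Sprung hinges pull it shut with about 0.6 N m when shut, 0.9 N m at 0.4 rad; let go, it closes. It cannot open while the bolt's nose is in the keeper.
- bolt (a joint): how far the barrel bolt is drawn, in m: 0 = fully shot, 0.046 = fully drawn. It slides along the gate towards the hinge side, with 1 to 2 N of friction, and stays where it is left. As found it is at 0 to 0.006. Not lifted, its nose butts against the lip at about 0.008; from 0.028 on it is clear of the whole keeper.
- barrel (a joint): lift in rad of the barrel (back plate and two guide straps that carry the bolt) about its one remaining screw: 0 = sagging as found, nose 5.4 degrees down; 0.095 = bolt level. The screw is 76 mm towards the hinge side from the knob when the bolt is shot. It falls back by its weight. The nose clears the lip from about 0.062 up and strikes the top strap at about 0.14.
- knob (a point): middle of the bolt's knob, the part to hold: a plain steel cylinder 18 mm in diameter, 24 mm long, level, pointing straight out from the gate; this point is 49 mm out from the gate's face, about 147 mm above the bench, 30 mm or more free to both sides. Raising it 6 to 10 mm (about 3 N; 7 mm makes the bolt level) takes the nose over the lip. x axis: in towards the gate.
- gate_hinge (a point): point on the gate's vertical hinge axis, 150 mm above the bench, in the plane of the gate's front face. Its axes turn with the gate: x into the cage, y along the gate from the free edge to the hinge (the way the bolt is drawn), z up. The knob is 246 mm from it along the gate with the bolt shot, 200 mm with it drawn. To open, the gate turns clockwise seen from above.
- keeper_lip (a point): middle of the top edge of the keeper's bent-up lip: 3 mm thick, 19 mm wide, 10 mm tall, about 143 mm above the bench. The keeper is a steel staple on the post beside the gate's free edge; its front and top straps start 4 mm beyond the lip. The 14 mm round bolt has a notch 15 mm long, 7 mm deep in its underside behind a 16 mm nose; sagging, it hangs over this lip.
- gate: the gate: aluminium frame 275 mm wide, 18 mm thick, from 18 to 181 mm above the bench, filled with steel mesh; a lock plate on it carries barrel, bolt and knob. Origin on the hinge axis at bench level; axes as for gate_hinge. The steel mesh cage that it closes is 328 mm wide, 220 mm deep, 190 mm high and fixed to the bench.
- eyepiece_mid (a point): loose microscope eyepiece, black, stepped cylinder 38 mm across and 66 mm tall, standing on the blue mat; point at its centre
- jar_mid (a point): clear glass screw-top jar, 48 mm across, 60 mm tall, on the mat; point at its centre
- dish_mid (a point): shallow metal weighing dish, 70 mm across, 18 mm tall, on the mat; point at its centre
- weight_mid (a point): knobbed steel balance weight, 32 mm across, 50 mm tall, on the mat; point at its centre
- screwdriver_grip (a point): small screwdriver with black handle, 160 mm long, lying on the mat; point on its handle
- slide_box_mid (a point): closed slide box, white with grey lid, 100 x 85 x 35 mm, on the bench behind the cage; point at its centre
- petri_mid (a point): glass culture dish, 90 mm across, 14 mm tall, lying on the cage's roof; point at its centre
- vial_mid (a point): small amber bottle, 28 mm across, 52 mm tall, on the bench beyond the cage's keeper end; point at its centre

How it is judged:
By the outcome, as a careful person would: the job done as asked, in the order asked, and still so for the second after the job is handed in, while the arm keeps its last pose, push and grip.
It also fails if it takes over 35 s, if anything falls off the work surface, if the arm or the gripper's body presses on something with over 40 N, if the wrist force passes 120 N, or if a joint passes its speed limit or range.

## Robot

A 7-joint arm with a two-finger parallel gripper is mounted at the origin on the work surface. World frame = base frame: x ahead of the robot, y to its left, z up, the work surface at z = 0. Lengths are in m, angles in rad, forces in N, time in s.
With the tool pointing down it reaches from about 0.35 to 0.9 m from the base axis. Payload 7.2 kg.
Tool frame: the origin (TCP) lies between the finger pads; the fingertips stand ahead of it and the grasp point (between the pads) lies 8 mm behind it (tip_reach is the x of the fingertips in the tool frame, in m); x points along the fingers, z is the direction in which the jaws open and shut, and the axes are right-handed (so a half turn about x gives the same grasp; the last joint's range is limited). The gripper opens to 88 mm and grips with 3 to 60 N. Pads are 20 mm wide; open, the fingers measure 115 mm over their backs; the gripper's body (75 mm by 178 mm) begins 61 mm behind the grasp point.
Start: joints at [-1.287, 0.411, -0.013, 1.596, 0.006, 1.134, -0.082], TCP at [0.215, 0.587, 0.234] pointing down, gripper open.
Joint ranges: [-2.95, 2.95], [-0.29, 1.99], [-1.47, 1.44], [0.14, 2.54], [-1.03, 4.17], [0.13, 1.85], [-2.86, 2.86]. Speed limits (rad/s): [2.39, 2.39, 3.01, 3.01, 3.14, 3.14, 3.14].

## Interface

Orientations are given as [roll, pitch, yaw] about the fixed x, y, z axes, in that order (R = Rz(yaw) Ry(pitch) Rx(roll)).
In Python, from rig import * gives the robot as it stands.
- The arm moves only by the tool arm_command, never from a script. Its argument "motion" is a list of rows, each a list of 3 entries, a list of its own where there are three numbers: the closure, from -1 (fully open) to 1 (shut), then the shift along the world's x, y, z in m, then the turn about the world's z in rad. In form: [[hand, [x, y, z], yaw], ...]. A call has 1 to 10 rows; each row shifts and turns the commanded pose from where the row before left it; what a row does not reach is not made up. A row lasts 1/10 s, in which the tool goes at most 50 mm and 8.59 degrees, less where a joint would pass 70% of its speed; a pose out of reach is approached as far as the arm can. A call with a gripper value outside its range is refused whole. The fingers move at their own pace and stop on an object; "force" is the grip in N (left out, the last holds). Time passes only in rows, so rows that do not move let the fingers close. It gives the time, the measured TCP pose, the force and the opening at its end, in the units of the state.
- read_state(): the state, without advancing time (a new reading comes with each control period).
- snapshot(name): name is "side" or "top"; returns a dict with "color" (420x560x3 uint8, red, green, blue), "mtx" (3x3 intrinsics, pixels), "k1" (the pictures are not rectified: a ray, as slopes to the right and down, at radius r is drawn at 1 + k1 r^2 times it, then the intrinsics apply), "eye" and "rotation" of the camera in the world. Camera axes: x right, y down, z forward; pixel columns grow to the right and rows downward; lengths in m; the calibration is good to about 2 mm. A picture is of the moment at which its call begins. There is no depth.
- finish_job(): hands the job in, once; it reports no verdict.
The state is a dict: "time_s": time; "joints": joint angles; "qvel": joint speeds; "joint_efforts": joint torques, N m; "position": TCP position; "ee_rot": TCP orientation; "ft_force": force on the tool from outside, world axes, zero at the start; "torque": the same for the moment, N m; "opening": finger opening in m.
Only numpy, scipy, OpenCV 4.12 (cv2) and the standard library are available. Lean on these libraries where they do the work, as an engineer would, in place of code of your own. Each camera call takes 0.05 s, during which the arm holds its last target.

## Working session

There is one attempt and no reset: what is moved stays moved. The work goes in short steps, Python scripts to look and compute and a tool call to move; the robot and the scene stay as the last step left them, time stands still between calls to the robot, and variables do not carry over. Pictures are saved under pics/ and viewed, and the job is handed in when it is done.

Besides the shell and the picture viewer there is one more tool, called as name(argument=value, ...), one argument or row to a line, values as JSON. arm_command: Moves the arm, as the interface text tells. Its arguments: {"type":"object","properties":{"motion":{"type":"array","items":{"type":"array"}},"force":{"type":"number"}},"required":["motion"]}

```bash
ls; mkdir -p pics
python3 - <<'E'
from rig import *
import cv2
s=read_state()
for k,v in s.items(): print(k,v)
for n in ("side","top"):
    d=snapshot(n); cv2.imwrite(f"pics/{n}0.png",d["color"][:,:,::-1]); print(n,d["mtx"],d["k1"],d["eye"],d["rotation"])
E
```

```text
pics
time_s 0.0
joints [-1.28719739  0.41190074 -0.01273894  1.5970019   0.00560798  1.13426865
 -0.08222316]
qvel [-0.00033542  0.00267944  0.00054628  0.00121637 -0.00137848 -0.00231062
  0.00197646]
joint_efforts [ 4.74504341e-04 -5.87949371e+01  6.42271098e-01 -2.91075879e+01
 -5.36351628e-02  1.82036427e-02  1.72621080e-04]
position [0.21523258 0.58628158 0.23282564]
ee_rot [-3.07331726  1.5692534  -1.85429055]
ft_force [0.00486542 0.4122906  0.25737923]
torque [-0.03045272  0.01612228  0.0380663 ]
opening 0.08745200036906495
side [[425.98438158   0.         286.11930852]
 [  0.         425.98438158 211.94722481]
 [  0.           0.           1.        ]] -0.07348653071029781 [0.4192256  0.88723001 0.72844072] [-2.157395    0.00621958 -2.97523238]
top [[401.55583166   0.         276.62987932]
 [  0.         401.55583166 213.68801126]
 [  0.           0.           1.        ]] -0.08408685283564939 [0.51626952 0.03221984 1.14258936] [-3.08294373  0.01294315 -1.55826861]
```

View pics/side0.png

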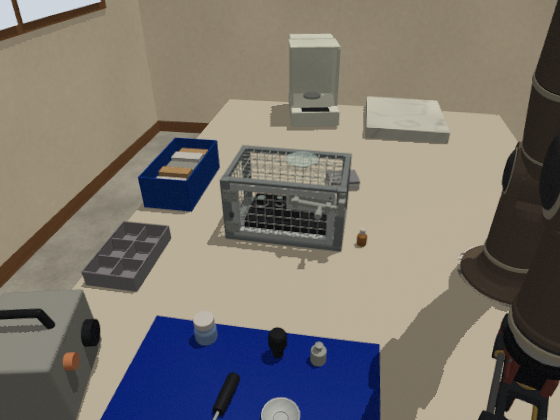

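View pics/top0.png

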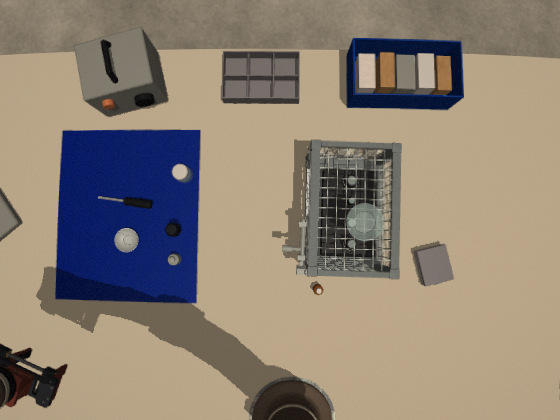

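The side view shows the cage around (290,195), with its gate facing the camera and mat. The keeper end is on the right, at about (335,205), by the amber bottle. In the top view the knob is at about (288,248). I'll zoom in.

Run:
```python
import cv2
a=cv2.imread("pics/side0.png")[140:255,215:375]; cv2.imwrite("pics/sz.png",cv2.resize(a,None,fx=5,fy=5,interpolation=cv2.INTER_CUBIC))
a=cv2.imread("pics/top0.png")[130:300,270:410]; cv2.imwrite("pics/tz.png",cv2.resize(a,None,fx=3.5,fy=3.5,interpolation=cv2.INTER_CUBIC))
a=cv2.imread("pics/top0.png")[215:305,270:340]; cv2.imwrite("pics/tz2.png",cv2.resize(a,None,fx=6.5,fy=6.5,interpolation=cv2.INTER_CUBIC))
```

```text
(no output)
```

View pics/sz.png

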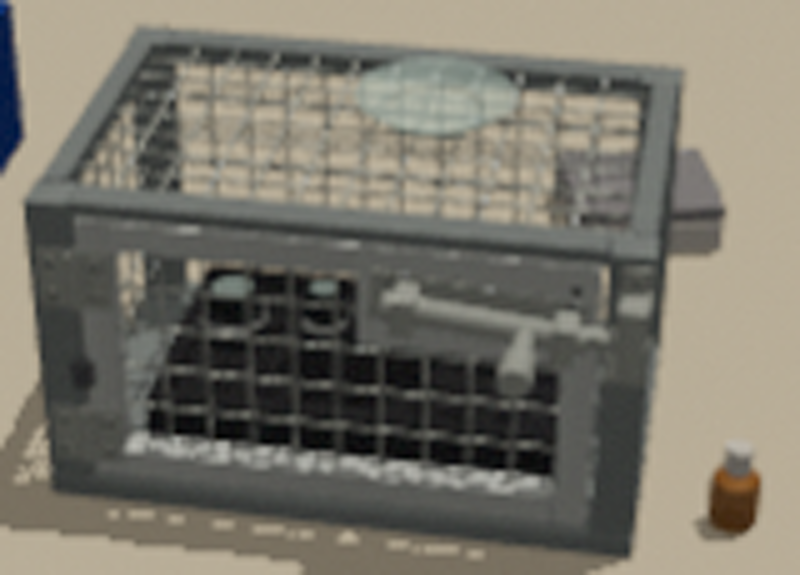

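View pics/tz.png

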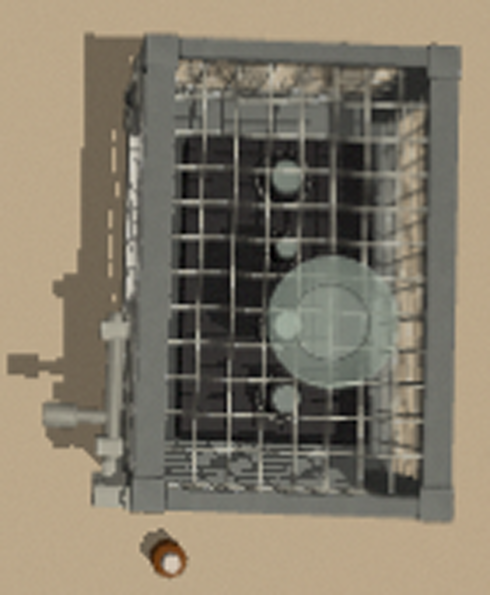

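View pics/tz2.png

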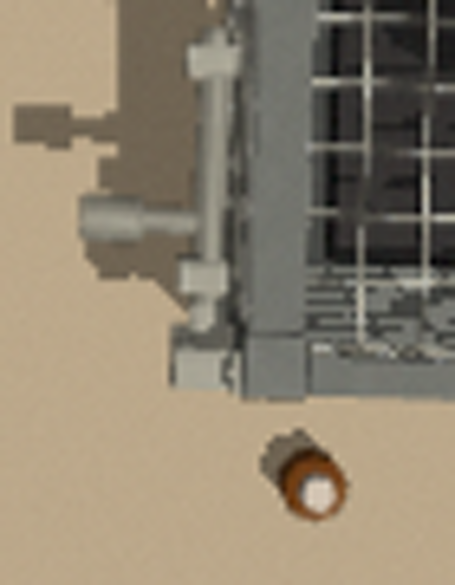

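```bash
cat > h.py <<'E'
import numpy as np, cv2, json
from scipy.spatial.transform import Rotation as Ro
def R3(rpy):
    return Ro.from_euler('xyz',np.asarray(rpy).ravel()).as_matrix() if np.size(rpy)==3 else np.asarray(rpy)
def ray(d,u,v):
    K=d["mtx"]; p=cv2.undistortPoints(np.array([[[u,v]]],float),K,np.array([d["k1"],0,0,0,0.]))[0,0]
    r=R3(d["rotation"])@np.array([p[0],p[1],1]); return np.array(d["eye"]),r/np.linalg.norm(r)
def plane(d,u,v,z):
    e,r=ray(d,u,v); return e+r*(z-e[2])/r[2]
def tri(d1,p1,d2,p2):
    e1,r1=ray(d1,*p1); e2,r2=ray(d2,*p2)
    A=np.stack([r1,-r2],1); t=np.linalg.lstsq(A,e2-e1,rcond=None)[0]
    a=e1+t[0]*r1;b=e2+t[1]*r2; return (a+b)/2,np.linalg.norm(a-b)
def proj(d,P):
    c=R3(d["rotation"]).T@(np.asarray(P,float)-d["eye"]); x,y=c[:2]/c[2]; f=1+d["k1"]*(x*x+y*y); K=d["mtx"]
    return np.array([K[0,0]*x*f+K[0,2],K[1,1]*y*f+K[1,2]])
E
python3 - <<'E'
from rig import *
from h import *
np.set_printoptions(precision=4,suppress=True)
S=snapshot("side");T=snapshot("top")
c6=lambda x,y:((x+.5)/6.5-.5+270,(y+.5)/6.5-.5+215)
c35=lambda x,y:((x+.5)/3.5-.5+270,(y+.5)/3.5-.5+130)
c5=lambda x,y:((x+.5)/5-.5+215,(y+.5)/5-.5+140)
print("knob tri",tri(T,c6(110,219),S,c5(517,361)))
print("knob plane",plane(T,*c6(110,219),.147),plane(S,*c5(517,361),.147))
print("knob ends",plane(T,*c6(80,219),.147),plane(T,*c6(140,219),.147))
for n,p in dict(hingefront=(145,33),keepfront=(131,512),hingeback=(462,45),keepback=(455,521)).items(): print(n,plane(T,*c35(*p),.19))
for n,p in dict(hingefront=(27,203),keepfront=(658,258),hb=(140,28),kb=(684,70)).items(): print(n,plane(S,*c5(*p),.19))
print("hinge front bottom",plane(S,*c5(55,490),0),plane(S,*c5(632,553),0))
print("keeper lip-ish",plane(T,*c6(200,335),.143), "strap",plane(T,*c6(200,350),.16))
print("vial", plane(T,*c6(318,490),.052))
print("petri",plane(T,*c35(333,320),.204))
E
```

```text
knob tri (array([0.4894, 0.0204, 0.1525]), np.float64(6.476414183085646e-05))
knob plane [0.4892 0.0204 0.147 ] [0.4901 0.0121 0.147 ]
knob ends [0.4891 0.0318 0.147 ] [0.4894 0.009  0.147 ]
hingefront [ 0.753  -0.0355  0.19  ]
keepfront [ 0.4258 -0.0284  0.19  ]
hingeback [ 0.7481 -0.255   0.19  ]
keepback [ 0.4217 -0.2481  0.19  ]
hingefront [ 0.7499 -0.0306  0.19  ]
keepfront [ 0.4257 -0.0254  0.19  ]
hb [ 0.7457 -0.2478  0.19  ]
kb [ 0.4212 -0.2401  0.19  ]
hinge front bottom [ 0.7532 -0.0361  0.    ] [ 0.4264 -0.0307  0.    ]
keeper lip-ish [ 0.4454 -0.0145  0.143 ] strap [ 0.441  -0.0138  0.16  ]
vial [ 0.3753 -0.0684  0.052 ]
petri [ 0.5563 -0.1616  0.204 ]
```

Run:
```python
import rig
from rig import *
from h import *
np.set_printoptions(precision=4,suppress=True)
print([n for n in dir(rig) if not n.startswith('_')], getattr(rig,'tip_reach',None))
s=read_state(); R=R3(s["ee_rot"]); print(s["time_s"],"R cols x,y,z",R.T)
z=R[:,2]; a=np.arctan2(z[1],z[0]); print("jaw yaw",a)
for tgt in (-0.02,): print("turn", (tgt-a+np.pi/2)%np.pi-np.pi/2)
```

```text
['Unreachable', 'finish_job', 'read_state', 'snapshot', 'tip_reach'] 0.011
0.2 R cols x,y,z [[-0.0002 -0.0009 -1.    ]
 [-0.9388  0.3445 -0.0001]
 [ 0.3445  0.9388 -0.0009]]
jaw yaw 1.2190474253645118
turn -1.2390474253645118
```

arm_command(
  motion=[
    [-0.3,[0.0137,-0.0283,0],-0.062],
    [-0.3,[0.0137,-0.0283,0],-0.062],
    [-0.3,[0.0137,-0.0283,0],-0.062],
    [-0.3,[0.0137,-0.0283,0],-0.062],
    [-0.3,[0.0137,-0.0283,0],-0.062],
    [-0.3,[0.0137,-0.0283,0],-0.062],
    [-0.3,[0.0137,-0.0283,0],-0.062],
    [-0.3,[0.0137,-0.0283,0],-0.062],
    [-0.3,[0.0137,-0.0283,0],-0.062],
    [-0.3,[0.0137,-0.0283,0],-0.062],
  ],
)

```text
time_s: 1.2
position: [0.3527, 0.3025, 0.2337]
ee_rot: [0.862, 1.571, 1.459]
ft_force: [-0.5, 0.5, 1.1]
opening: 0.0569
```

arm_command(
  motion=[
    [-0.3,[0.0137,-0.0283,0],-0.062],
    [-0.3,[0.0137,-0.0283,0],-0.062],
    [-0.3,[0.0137,-0.0283,0],-0.062],
    [-0.3,[0.0137,-0.0283,0],-0.062],
    [-0.3,[0.0137,-0.0283,0],-0.062],
    [-0.3,[0.0137,-0.0283,0],-0.062],
    [-0.3,[0.0137,-0.0283,0],-0.062],
    [-0.3,[0.0137,-0.0283,0],-0.062],
    [-0.3,[0.0137,-0.0283,0],-0.061],
    [-0.3,[0,0,0],0],
  ],
)

```text
time_s: 2.2
position: [0.4769, 0.045, 0.2339]
ee_rot: [-0.915, 1.569, -0.881]
ft_force: [0.8, 0.3, 0.1]
opening: 0.0571
```

```bash
cat > st.py <<'E'
from rig import *
from h import *
np.set_printoptions(precision=4,suppress=True)
s=read_state(); R=R3(s["ee_rot"]); z=R[:,2]
print("t",s["time_s"],"pos",s["position"],"jaw",np.arctan2(z[1],z[0]),"F",s["ft_force"],"M",s["torque"],"op",s["opening"],"q",s["joints"])
E
cat > look.py <<'E'
import sys
from st import *
n=sys.argv[1]
for c,(x0,y0,x1,y1),f in (("side",(230,140,380,250),5),("top",(250,130,400,310),3.3)):
    d=snapshot(c); cv2.imwrite(f"pics/{c}{n}.png",cv2.resize(d["color"][y0:y1,x0:x1,::-1],None,fx=f,fy=f,interpolation=cv2.INTER_CUBIC))
E
python3 look.py 1
```

```text
t 2.2 pos [0.4769 0.045  0.2339] jaw 0.03461088033278578 F [0.7784 0.2896 0.1321] M [-0.0854  0.0981 -0.0254] op 0.05706849890342811 q [-0.6443  0.161   0.5099  1.9655 -0.0893  1.0361 -0.0598]
```

View pics/side1.png

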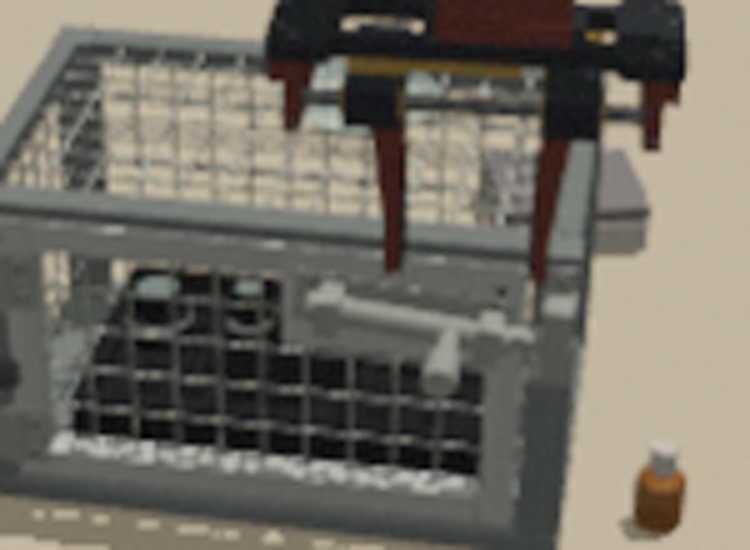

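View pics/top1.png

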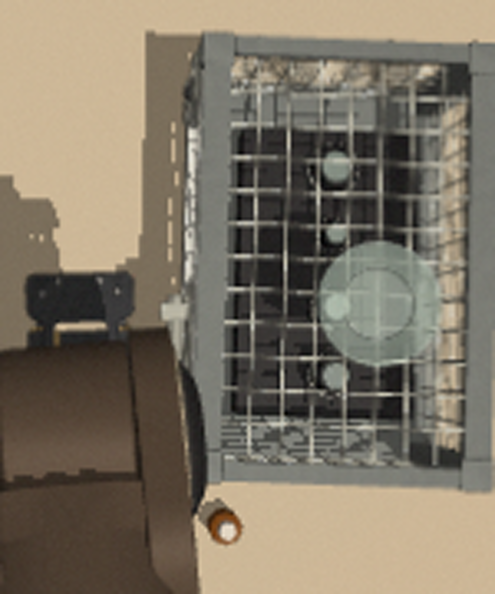

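arm_command(
  motion=[
    [-0.3,[0.0123,-0.024,0],-0.055],
    [-0.3,[0,0,0],0],
    [-0.3,[0,0,0],0],
  ],
)

```text
time_s: 2.6
position: [0.4876, 0.026, 0.2335]
ee_rot: [2.653, 1.57, 2.641]
ft_force: [-0.3, 0.5, -0.1]
opening: 0.0573
```

```bash
python3 look.py 2
```

```text
t 2.6 pos [0.4876 0.026  0.2335] jaw -0.011409342456652804 F [-0.3396  0.5113 -0.0728] M [-0.0196  0.0439  0.0153] op 0.057253010426964936 q [-0.611   0.1823  0.5302  1.946  -0.1069  1.041  -0.0453]
```

View pics/side2.png

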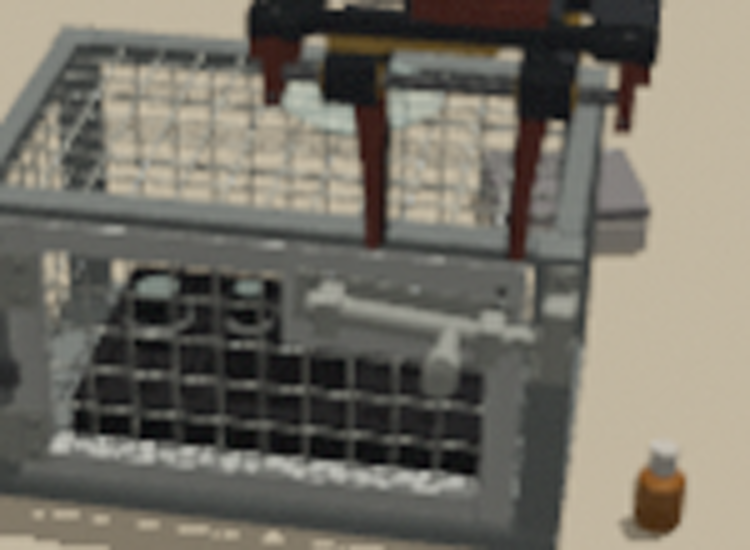

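arm_command(
  motion=[
    [-0.3,[0.0015,-0.0055,0],-0.009],
    [-0.3,[0,0,-0.02],0],
    [-0.3,[0,0,-0.02],0],
    [-0.3,[0,0,-0.02],0],
    [-0.3,[0,0,-0.015],0],
    [-0.3,[0,0,-0.01],0],
    [-0.3,[0,0,-0.008],0],
    [-0.3,[0,0,0],0],
    [-0.3,[0,0,0],0],
  ],
)

```text
time_s: 3.6
position: [0.4897, 0.0195, 0.141]
ee_rot: [0.146, 1.57, 0.124]
ft_force: [0.3, -0.4, -0.5]
opening: 0.0568
```

```bash
python3 look.py 3
```

```text
t 3.6 pos [0.4897 0.0195 0.141 ] jaw -0.022027093970709892 F [ 0.298  -0.3527 -0.4766] M [-0.0826  0.0175 -0.0256] op 0.056843713053205853 q [-0.5533  0.3131  0.5052  2.0458 -0.2035  0.8297  0.0474]
```

View pics/side3.png

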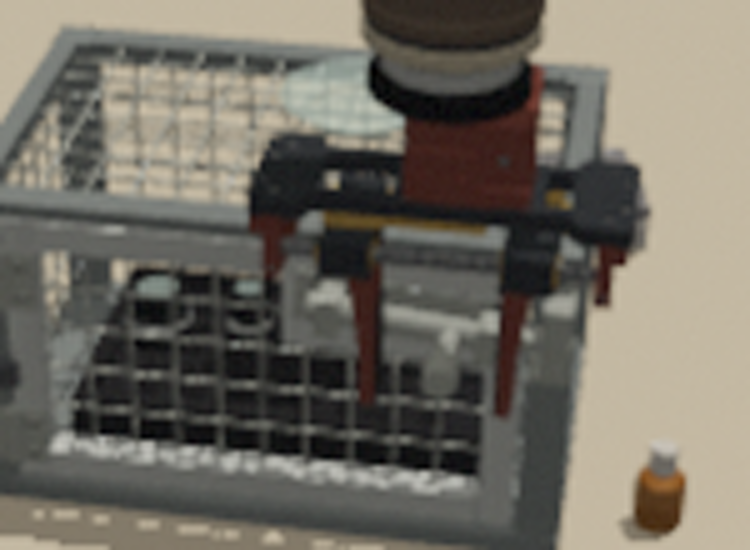

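The fingers, at about x 367 and 505 in the crop, straddle the knob at (440,370), and the wrist force is near zero. Next I close on it.

arm_command(
  motion=[
    [0.0,[0,0,0],0],
    [0.3,[0,0,0],0],
    [0.5,[0,0,0],0],
    [1,[0,0,0],0],
    [1,[0,0,0],0],
    [1,[0,0,0],0],
  ],
  force=30,
)

```text
time_s: 4.3
position: [0.4891, 0.0195, 0.1406]
ee_rot: [3.109, 1.57, 3.087]
ft_force: [-2.2, -0.7, 3.1]
opening: 0.0174
```

```bash
python3 look.py 4
```

```text
t 4.3 pos [0.4891 0.0195 0.1406] jaw -0.022005690982170253 F [-2.1845 -0.7002  3.1352] M [-0.0605  0.5398  0.0118] op 0.017398350598277844 q [-0.5533  0.3133  0.5051  2.0467 -0.2037  0.83    0.0476]
```

View pics/side4.png

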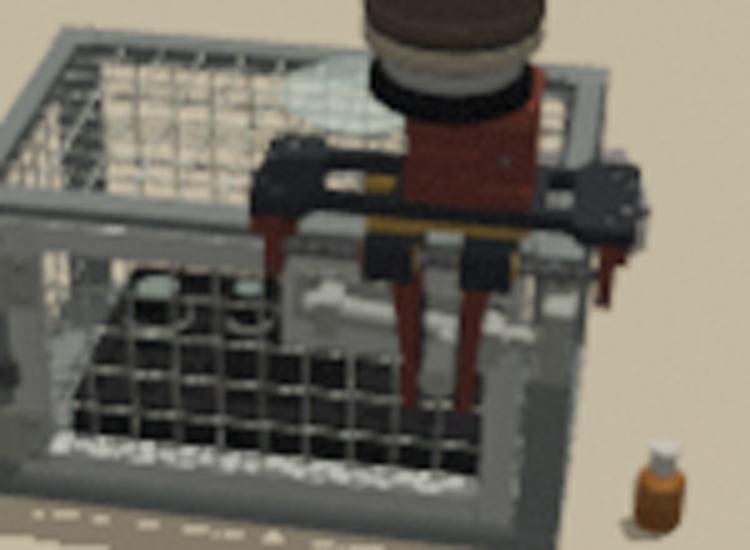

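The gripper holds the knob, with the opening at 17.4 mm against an 18 mm knob. Now I lift.

arm_command(
  motion=[
    [1,[0,0,0.003],0],
    [1,[0,0,0.003],0],
    [1,[0,0,0.002],0],
    [1,[0,0,0],0],
    [1,[0,0,0],0],
  ],
)

```text
time_s: 4.9
position: [0.4895, 0.0194, 0.1487]
ee_rot: [-0.411, 1.571, -0.433]
ft_force: [-0.7, -0.4, -5.0]
opening: 0.0177
```

```bash
python3 look.py 5
```

```text
t 4.9 pos [0.4895 0.0194 0.1487] jaw -0.022149181918370824 F [-0.7351 -0.3945 -4.9566] M [-0.1329  0.4895 -0.0594] op 0.017665890420429778 q [-0.5587  0.3011  0.5099  2.0391 -0.1943  0.8472  0.0392]
```

View pics/side5.png

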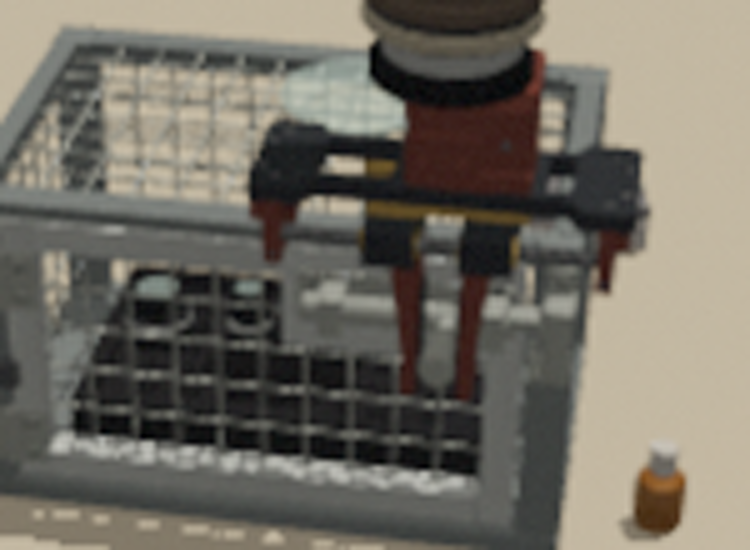

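The bolt now looks parallel to the lock plate, so it is level, and the force is about 5 N. Now I draw it.

arm_command(
  motion=[
    [1,[0.004,-0.0001,0],0],
    [1,[0.004,-0.0001,0],0],
    [1,[0.004,-0.0001,0],0],
    [1,[0.004,-0.0001,0],0],
    [1,[0,0,0],0],
  ],
)

```text
time_s: 5.5
position: [0.5065, 0.019, 0.1486]
ee_rot: [-0.34, 1.57, -0.362]
ft_force: [-0.1, -1.5, -8.1]
opening: 0.0172
```

```bash
python3 st.py
```

```text
t 5.5 pos [0.5065 0.019  0.1486] jaw -0.02206985369675151 F [-0.0638 -1.4821 -8.0587] M [-0.2126 -0.016  -0.005 ] op 0.017199056452053656 q [-0.5437  0.3297  0.5065  2.0013 -0.2082  0.8593  0.0545]
```

arm_command(
  motion=[
    [1,[0.004,-0.0001,-0.0005],0],
    [1,[0.004,-0.0001,-0.0005],0],
    [1,[0.004,-0.0001,0],0],
    [1,[0.004,-0.0001,0],0],
    [1,[0.004,-0.0001,0],0],
    [1,[0.003,0,0],0],
    [1,[0,0,0],0],
    [1,[0,0,0],0],
  ],
)

```text
time_s: 6.3
position: [0.5288, 0.0186, 0.1478]
ee_rot: [0.007, 1.57, -0.015]
ft_force: [-1.7, -1.8, -1.7]
opening: 0.0172
```

```bash
python3 look.py 6
```

```text
t 6.3 pos [0.5288 0.0186 0.1478] jaw -0.022070221431273063 F [-1.678  -1.7516 -1.6837] M [-0.2957  0.0713 -0.0484] op 0.017202321886564037 q [-0.523   0.3685  0.5012  1.9501 -0.227   0.8769  0.0738]
```

View pics/side6.png

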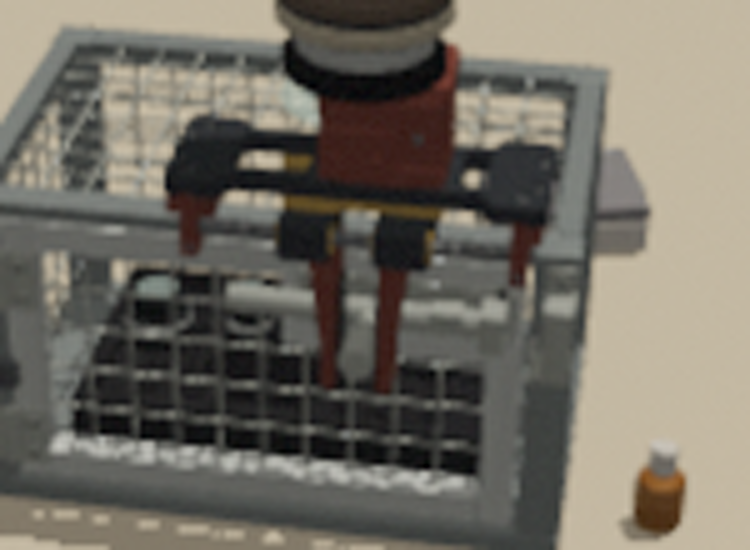

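The bolt is drawn about 39 mm. Its nose, at about (515,310) in the crop, stands clear of the keeper at (555,300). Next I work out the arc.

Run:
```python
from st import *
p=s["position"]; H=np.array([.733,-.034]); r=np.array(p[:2])-H; print("r",r)
prev=np.zeros(2);N=18
for i in range(1,N+1):
    th=-0.37*i/N; c,sn=np.cos(th),np.sin(th)
    d=np.array([[c,-sn],[sn,c]])@r-r; print(i,np.round(d-prev,4),np.round(-0.37/N,4)); prev=prev+np.round(d-prev,4)
```

```text
t 6.4 pos [0.5288 0.0186 0.1479] jaw -0.022068751357744484 F [-0.2571 -1.3705 -0.0992] M [-0.2548  0.0605 -0.0701] op 0.01710317014142552 q [-0.5231  0.3683  0.5012  1.9502 -0.227   0.8767  0.0738]
r [-0.2042  0.0526]
1 [0.0011 0.0042] -0.0206
2 [0.0012 0.0041] -0.0206
3 [0.0013 0.0042] -0.0206
4 [0.0014 0.0041] -0.0206
5 [0.0015 0.0041] -0.0206
6 [0.0015 0.004 ] -0.0206
7 [0.0016 0.004 ] -0.0206
8 [0.0018 0.004 ] -0.0206
9 [0.0018 0.004 ] -0.0206
10 [0.0018 0.0039] -0.0206
11 [0.002  0.0038] -0.0206
12 [0.002  0.0039] -0.0206
13 [0.0021 0.0037] -0.0206
14 [0.0022 0.0038] -0.0206
15 [0.0023 0.0037] -0.0206
16 [0.0023 0.0036] -0.0206
17 [0.0024 0.0036] -0.0206
18 [0.0025 0.0036] -0.0206
```

arm_command(
  motion=[
    [1,[0.0011,0.0042,0],-0.0206],
    [1,[0.0012,0.0041,0],-0.0206],
    [1,[0.0013,0.0042,0],-0.0206],
    [1,[0.0014,0.0041,0],-0.0206],
    [1,[0.0015,0.0041,0],-0.0206],
  ],
  force=40,
)

```text
time_s: 6.9
position: [0.5354, 0.0395, 0.1478]
ee_rot: [-0.211, 1.57, -0.337]
ft_force: [1.0, -4.4, 1.0]
opening: 0.0168
```

```bash
python3 look.py 7
```

```text
t 6.9 pos [0.5354 0.0395 0.1478] jaw -0.12688624278699734 F [ 0.9618 -4.3854  1.0158] M [-1.0004 -0.1615 -0.1152] op 0.0168412487577396 q [-0.5711  0.3843  0.5197  1.9328 -0.2425  0.8851 -0.055 ]
```

View pics/side7.png

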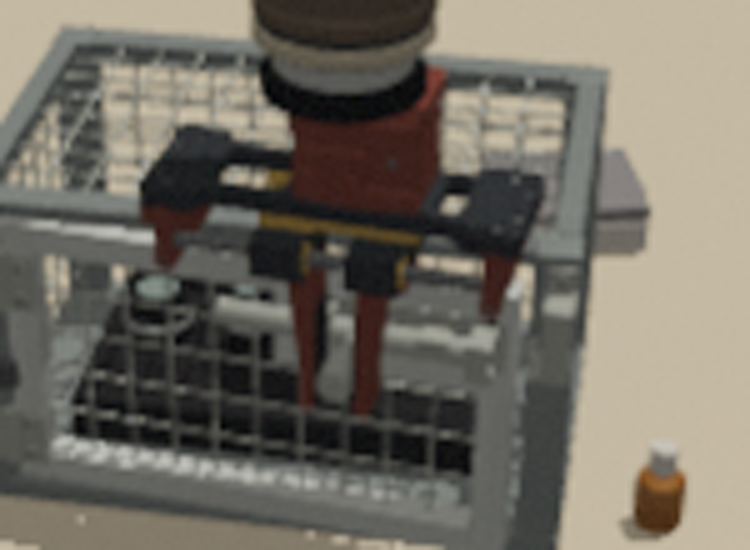

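The gate is opening with the knob; its free edge is now in front of the post, and the force is about 4 N as expected from the springs.

arm_command(
  motion=[
    [1,[0.0015,0.004,0],-0.0206],
    [1,[0.0016,0.004,0],-0.0206],
    [1,[0.0018,0.004,0],-0.0206],
    [1,[0.0018,0.004,0],-0.0206],
    [1,[0.0018,0.0039,0],-0.0206],
    [1,[0.002,0.0038,0],-0.0206],
    [1,[0.002,0.0039,0],-0.0206],
  ],
)

```text
time_s: 7.7
position: [0.5476, 0.067, 0.1477]
ee_rot: [-1.547, 1.571, -1.818]
ft_force: [0.3, -4.8, 3.5]
opening: 0.0172
```

arm_command(
  motion=[
    [1,[0.0021,0.0037,0],-0.0206],
    [1,[0.0022,0.0038,0],-0.0206],
    [1,[0.0023,0.0037,0],-0.0206],
    [1,[0.0023,0.0036,0],-0.0206],
    [1,[0.0024,0.0036,0],-0.0206],
    [1,[0.0025,0.0036,0],-0.0206],
    [1,[0,0,0],0],
    [1,[0,0,0],0],
  ],
)

```text
time_s: 8.5
position: [0.5609, 0.0888, 0.1476]
ee_rot: [-2.358, 1.57, -2.751]
ft_force: [-2.1, -4.8, 2.9]
opening: 0.0172
```

```bash
python3 look.py 8; python3 -c "
from rig import *
import cv2
for n in ('side','top'): cv2.imwrite('pics/full_%s8.png'%n,snapshot(n)['color'][:,:,::-1])"
```

```text
t 8.5 pos [0.5609 0.0888 0.1476] jaw -0.3930272332186081 F [-2.0725 -4.8436  2.9398] M [-1.1394  0.1703 -0.1064] op 0.017231552145621633 q [-0.6699  0.4462  0.5681  1.8596 -0.2956  0.9211 -0.358 ]
```

View pics/side8.png

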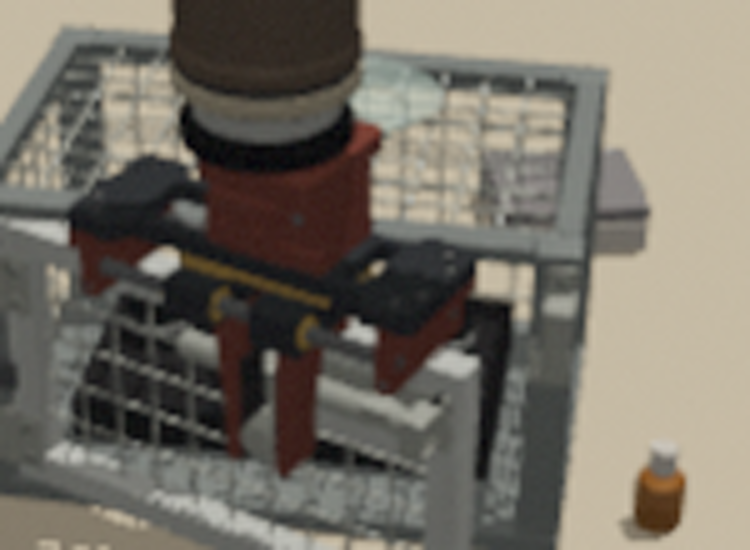

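View pics/top8.png

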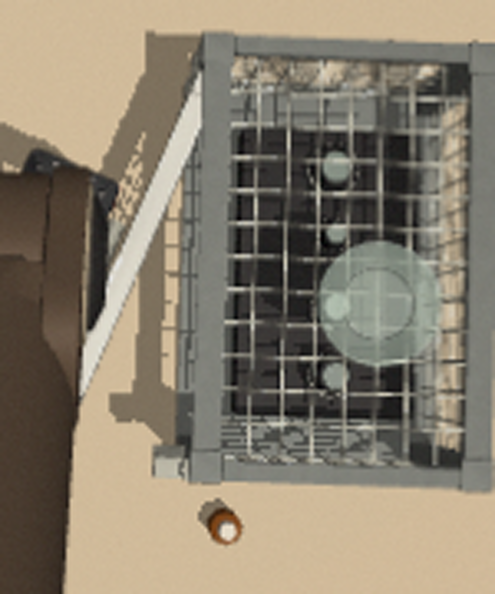

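View pics/full_top8.png

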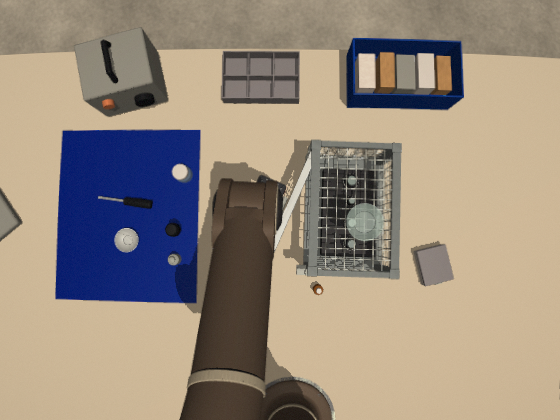

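Run:
```python
from st import *
T=snapshot("top");im=T["color"][150:265,265:318].astype(int)
sp=im.max(2)-im.min(2)
m=((sp<32)&(im.min(2)>160)).astype(np.uint8)
n,l,stt,c=cv2.connectedComponentsWithStats(m); k=1+np.argmax(stt[1:,4]); print(stt[k])
ys,xs=np.where(l==k)
P=np.array([plane(T,x+265,y+150,.181)[:2] for x,y in zip(xs,ys)],np.float32)
(cx,cy),wh,_=cv2.minAreaRect(P); v=cv2.fitLine(P,cv2.DIST_L2,0,.01,.01).ravel(); a=np.arctan2(v[1],v[0]); print((cx,cy),wh,"line angle",a)
print("swing",-(( a+np.pi/2)%np.pi-np.pi/2)-0.02)
# Knob-based cross check
p=s["position"][:2]; H=np.array([.733,-.034]); r0=np.array([.5288,.0186])-H; r=p-H
print("tcp swing",np.arctan2(r0[1],r0[0])-np.arctan2(r[1],r[0]), np.linalg.norm(r0),np.linalg.norm(r))
```

```text
t 8.7 pos [0.5609 0.0887 0.1476] jaw -0.39313286492392 F [-0.7247 -4.3225  2.5704] M [-1.1332  0.1401 -0.1706] op 0.017578878715081958 q [-0.6696  0.446   0.5681  1.8598 -0.2956  0.921  -0.3579]
[  9   2  37  98 588]
(0.6054943799972534, 0.008038468658924103) (0.017580116167664528, 0.24948666989803314) line angle -0.3802474
swing 0.36024746
tcp swing 0.36712564607897535 0.21086583412207863 0.21139943717187948
```

The swing is 0.36 rad by camera and 0.367 rad by arm, about 100 mm at the free edge. I'll hold a moment, check that it stays steady, and then hand in.

arm_command(
  motion=[
    [1,[0,0,0],0],
    [1,[0,0,0],0],
    [1,[0,0,0],0],
    [1,[0,0,0],0],
    [1,[0,0,0],0],
    [1,[0,0,0],0],
    [1,[0,0,0],0],
    [1,[0,0,0],0],
  ],
)

```text
time_s: 9.55
position: [0.5609, 0.0887, 0.1476]
ee_rot: [-2.474, 1.57, -2.867]
ft_force: [-1.7, -4.8, 3.6]
opening: 0.017
```

```bash
python3 look.py 9; python3 -c "
import cv2,numpy as np
a=cv2.imread('pics/side8.png').astype(int);b=cv2.imread('pics/side9.png').astype(int);print(np.abs(a-b).mean(),np.abs(a-b).max())
from rig import *
print(np.abs(read_state()['qvel']).max()); print(finish_job())"
```

```text
t 9.55 pos [0.5609 0.0887 0.1476] jaw -0.39313183724959905 F [-1.687  -4.8325  3.5617] M [-1.1449  0.2023 -0.2108] op 0.017015338907329407 q [-0.6696  0.446   0.5681  1.8598 -0.2956  0.921  -0.3579]
1.2273260606060605 46
0.0008978903296620393
the job is handed in; nothing more can be done
None
```

The gate is open and held ajar, with the free edge about 100 mm out, and the job is handed in at about 9.6 s. I gripped the knob, lifted it 8 mm so the bolt was level, drew the bolt about 39 mm clear of the keeper, then swung the gate out along its hinge arc.

Last checks:
- **Swing:** 0.360 rad by the top camera and 0.367 rad by the arm. The two agree to within about 2 mm at the free edge.
- **Hold:** the arm stood still for the last 0.8 s, with the gripper closed on the 18 mm knob (opening reads 17 mm) at 40 N.
- **Forces:** the highest reading I saw was about 8 N, while drawing the bolt. It was about 6 N while holding.
- **Other objects:** I moved nothing else. In the last pictures the mat items, amber bottle, petri dish and slide box look to be where they were, judged by eye rather than measured.

No check failed. The knob height from the two camera views came out at 152 mm against the stated 147 mm. I used the stated height, and the grip held.

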